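# Hold two blanks in the deburring fixture

## Robot

A 6-joint arm with a two-finger parallel gripper is mounted at the origin on a cart in front of the work surface, level with it; the furniture and walls round the work are solid. World frame = base frame: x ahead of the robot, y to its left, z up, the work surface at z = 0. Lengths are in mm, angles in rad, forces in N, time in s.
With the tool pointing down it reaches from about 325 to 850 mm from the base axis. Payload 15.5 kg.
Tool frame: the origin (TCP) lies midway between the tips of the shut fingers; the grasp point (between the pads) lies 19 mm behind it; z points along the fingers, y is the line along which they close (so a half turn about z gives the same grasp; the last joint's range is limited). The gripper opens to 91 mm and grips with 3 to 60 N. Pads are 32 mm wide; open, the fingers measure 118 mm over their backs; the gripper's body (76 mm by 178 mm) begins 60 mm behind the grasp point.
Start: joints at [-1.363, 0.494, 1.345, -0, 1.302, -0.096], TCP at [186.372, -596.567, 213.915] pointing down, gripper open.
Joint ranges: [-2.91, 2.91], [-0.82, 2.16], [0.22, 2.67], [-1.22, 4.37], [0.12, 2.79], [-3.08, 3.08]. Speed limits (rad/s): [1.89, 1.89, 2.57, 3.01, 3.01, 3.01].

## Interface

Orientations are given as a unit quaternion [w, x, y, z].
In Python, from cell import read_state, grab_frame, env, models gives the robot as it stands.
- The arm moves only by the tool step_arm, never from a script. Its arguments are lists of equal length, an entry for each row: "jaw": the closure, from 0 (fully open) to 1 (shut); "travel": the shift along the tool's x, y, z in mm, a list of three; "turn": the turn, a rotation vector about the tool's x, y, z in degrees, a list of three. In form: {"jaw": [jaw, ...], "travel": [[tx, ty, tz], ...], "turn": [[wx, wy, wz], ...]}. A call has 1 to 10 rows; each row shifts and turns the commanded pose from where the row before left it, along the tool's axes as they then stand; what a row does not reach is not made up. A row lasts 1/10 s, in which the tool goes at most 50 mm and 8.59 degrees, less where a joint would pass 70% of its speed; a pose out of reach is approached as far as the arm can. A call with a gripper value outside its range is refused whole. The fingers move at their own pace and stop on an object; "squeeze" is the grip in N (left out, the last holds). Time passes only in rows, so rows that do not move let the fingers close. It gives the time, the measured TCP pose, the force, the opening and the grip force at its end, in the units of the state.
- read_state(): the state, without advancing time (a new reading comes with each control period).
- grab_frame(name): name is "scene" or "top" or "wrist"; returns a dict with "frame" (420x560x3 uint8, blue, green, red), "fx", "fy", "cx", "cy" (pixels), "extrinsics" (4x4, takes a point from world to camera coordinates); the wrist camera has in their place "mount" (4x4, takes a point from camera to tool coordinates, whose origin is the TCP and whose axes are the flange's). Camera axes: x right, y down, z forward; pixel columns grow to the right and rows downward; lengths in mm; the calibration is good to about 2 mm. A picture is of the moment at which its call begins: read the wrist's pose just before it. There is no depth.
- env.job_done(): hands the job in; it is judged then, once.
Trained networks look in a picture, given as the dict that the camera call returned (one of the last four; its "shot" number tells which), for a name from the list of things; names that differ only in an ending like _2 or _b are one class to them, and where a whole thing is asked for, a point or a joint stands for the part that bears it (a point fixed in the world has none). Each returns a list of dicts, best first, with "confidence" (0 to 1); they miss things now and then, are a little off and sometimes report something else, mostly with a low value. They report only what shows in the picture. A call takes as long as a camera call.
- models.regions_of(picture, target): "pixels" (420x560 bool, what is visible of it) and "centre" ([column, row] in pixels, amid what is visible of it).
The state is a dict: "time_s": time; "qpos": joint angles; "joint_velocities": joint speeds; "joint_efforts": joint torques, N m; "ee_pos": TCP position; "ee_rot": TCP orientation; "ft_force": force on the tool from outside, world axes, zero at the start; "torque": the same for the moment, N m; "opening": finger opening in mm; "gripper_force": force on a finger pad.
Only numpy, scipy, OpenCV 4.12 (cv2) and the standard library are available. Lean on these libraries where they do the work, as an engineer would, in place of code of your own. Each camera call takes 0.05 s, during which the arm holds its last target. There are 200 camera calls.

## Task

Stand the two bare aluminium blanks from the blue transit rack on edge in the two slots of the deburring fixture, one in each slot, and let go of them. Then press the fixture's red paddle down until its lever lies level, so that the sprung feet push both blanks home against the end stop, and finish still holding it level with the fingers while I deburr their top edges. Leave the black plate in the rack and do not disturb the tools lying about.

Things in the scene. Friction and masses are not known exactly. Their poses are not given: they have to be found in the camera images.
- blank_a: Bare silver aluminium plate, 90 mm long, 70 mm tall and 10 mm thick with a 22 mm bore and four 9 mm bolt holes, about 0.16 kg, standing on edge in one of the three slots of the blue rack (any of them). Origin: middle of its underside as it stands; x along its length, y through its thickness, z up. Both ends and both faces are alike.
- blank_b: Second bare silver aluminium plate, the same as blank_a.
- black_plate: Finished black plate of the same size as the blanks, in the remaining slot of the blue rack; it stays there.
- transit_rack: Blue plastic rack, 104 x 158 x 32 mm, fixed. Origin: middle of its underside; the three slots run along its x, 55 mm apart along its y (at y = -55, 0, +55 mm), 13.5 mm wide, floor 10 mm above the bench, rib tops 32 mm, so a plate's top edge stands 80 mm above the bench and 48 mm above the ribs.
- fixture: Aluminium deburring fixture, fixed. Origin: on the bench under the middle between its two slots; x runs along the slots to the dark end stop (face at x = +45 mm, top 60 mm above the bench), z up. Lever and red paddle are at its -x end, to the robot's right: pivot at x = -68 mm, 97 mm above the bench, between two grey cheeks 112 mm high at y = -45 and +45 mm.
- slot_near (a point): Floor of the slot nearer the robot (fixture y = +27.5 mm), 14 mm above the bench, under the middle of a blank that is home against the stop; axes as the fixture's. Slot along x, 13.5 mm wide, 25 mm deep, lips rounded 4 mm, open at the -x end. With the lever up a blank has 16 mm of play: set its middle 0 to 16 mm to -x of here (8 is best); the feet push it home.
- slot_far (a point): The same point of the slot farther from the robot (fixture y = -27.5 mm).
- hold_lever (a joint): Angle of the sprung bell-crank lever, rad: 0 = released, paddle end raised 0.45 rad (26 degrees); 0.45 = level; 0.62 = bottom stop. Grows as the paddle goes down; springs back to 0 when let go. Holding it level takes about 14 N straight down on the paddle's middle with both blanks in, 4 N with none; the paddle's middle falls about 43 mm from released to level.
- paddle_top (a point): Middle of the upper face of the red paddle, 100 mm from the lever's pivot and 7 mm above the lever's centre line: about 147 mm above the bench when released, 104 mm when level. The paddle is 70 mm long (along the lever), 30 mm wide and 14 mm thick. When the lever is released the point's axes are the fixture's; they tilt with the lever.
- foot_near: Black rubber-nosed spring foot, 13 mm across, on the lever's lower arm, in line with slot_near; at rest its nose clears a home blank's end by 16 mm. With the lever level it pushes the blank's end at mid height towards the stop with about 10 N. Origin: lower end of the lever's arm, 20 mm behind the nose.
- foot_far: The same foot in line with slot_far.
- deburr_tool: Deburring tool with orange handle, 142 mm long, lying on the bench; leave it. Origin: middle of its underside.
- plug_gauge_b: Steel and white plug gauge, 112 mm long, lying on the bench; leave it. Origin: middle of its underside.
- oil_bottle: White oil bottle with red spout, 42 mm across, 157 mm tall, standing behind the fixture; leave it. Origin: middle of its underside.

How it is judged:
By the outcome, as a careful person would: the job done as asked, in the order asked, and still so for the second after the job is handed in, while the arm keeps its last pose, push and grip.
It also fails if it takes over 54 s, if anything falls off the work surface, if the arm or the gripper's body presses on something with over 40 N, if the wrist force passes 120 N, or if a joint passes its speed limit or range.

## Working session

There is one attempt and no reset: what is moved stays moved. The work goes in short steps, Python scripts to look and compute and a tool call to move; the robot and the scene stay as the last step left them, time stands still between calls to the robot, and variables do not carry over. Pictures are saved under pics/ and viewed, at most 12 in all, crops included, and the job is handed in when it is done.

Besides the shell and the picture viewer there is one more tool, called after "Emit:" as name(argument=value, ...) on one line, values as JSON. step_arm: Moves the arm, as the interface text tells. Its arguments: {"type":"object","properties":{"jaw":{"type":"array"},"travel":{"type":"array"},"turn":{"type":"array"},"squeeze":{"type":"number"}},"required":["jaw","travel","turn"]}

```bash
mkdir -p pics; cat > h.py <<'E'
import numpy as np, cv2
from cell import read_state, grab_frame, env, models
def ray(p,uv):
    E=np.array(p["extrinsics"]); R=E[:3,:3]; c=-R.T@E[:3,3]
    d=R.T@np.array([(uv[0]-p["cx"])/p["fx"],(uv[1]-p["cy"])/p["fy"],1]); return c,d
def atz(p,uv,z):
    c,d=ray(p,uv); return c+d*(z-c[2])/d[2]
def proj(p,X):
    E=np.array(p["extrinsics"]); q=E[:3,:3]@np.array(X)+E[:3,3]
    return [p["fx"]*q[0]/q[2]+p["cx"],p["fy"]*q[1]/q[2]+p["cy"]]
E
python3 - <<'E'
from h import *
np.set_printoptions(precision=1,suppress=True)
s=read_state(); print(s)
for n in("scene","top"):
    p=grab_frame(n); cv2.imwrite(f"pics/{n}0.png",p["frame"])
    np.savez(f"{n}0.npz",**{k:np.array(v) for k,v in p.items()})
    print(n,"cam at",ray(p,(280,210)))
    for t in["blank_a","black_plate","transit_rack","fixture","hold_lever","paddle_top","foot_near","deburr_tool","plug_gauge_b","oil_bottle"]:
        for r in models.regions_of(p,t)[:3]:
            m=r["pixels"].astype(np.uint8); pts=cv2.findNonZero(m)
            print(t,round(r["confidence"],2),np.array(r["centre"]),int(m.sum()),cv2.boundingRect(pts),cv2.minAreaRect(pts), atz(p,r["centre"],0))
E
```

```text
{'time_s': 0.0, 'qpos': array([-1.4,  0.5,  1.3,  0. ,  1.3, -0.1]), 'joint_velocities': array([ 0.,  0.,  0., -0., -0., -0.]), 'joint_efforts': array([ -0. , -87.9, -38.2,   0.1,   0.1,  -0. ]), 'ee_pos': array([ 186.3, -596.2,  213.3]), 'ee_rot': array([-0. ,  1. ,  0.2, -0. ]), 'ft_force': array([-0.7, -0.1,  0. ]), 'torque': array([ 0.1, -0. ,  0. ]), 'gripper_force': 0.0, 'opening': 91.34216898580642}
scene cam at (array([151.5, 815.9, 818.5]), array([ 0.4, -0.7, -0.6]))
blank_a 0.96 [275.2 297.4] 578 (259, 283, 30, 37) ((274.7608642578125, 299.1728210449219), (43.681217193603516, 18.704986572265625), 43.53120040893555) [487.4 157.5   0. ]
blank_a 0.89 [256.9 315.2] 582 (243, 294, 30, 39) ((258.4253234863281, 311.93212890625), (45.607208251953125, 16.816818237304688), 42.27368927001953) [500.8 232.7   0. ]
black_plate 0.83 [240.2 323.5] 570 (226, 308, 32, 39) ((242.22264099121094, 325.73724365234375), (46.49918746948242, 15.970961570739746), 43.451839447021484) [524.7 274.9   0. ]
transit_rack 0.73 [254.2 330.8] 1041 (220, 298, 71, 58) ((254.99998474121094, 323.0000305175781), (
[... 3020 characters left out ...]
.389359474182129), 15.52410888671875) [ 450.6 -430.9    0. ]
paddle_top 0.68 [342.2 244. ] 440 (319, 227, 46, 30) ((340.4615173339844, 248.3076629638672), (44.93071746826172, 23.852108001708984), 33.690067291259766) [ 436.6 -255.1    0. ]
deburr_tool 0.44 [392.4 240.7] 151 (380, 232, 33, 12) ((396.058837890625, 237.7647247314453), (33.46991729736328, 4.850712299346924), 14.03624439239502) [ 445.7 -421.1    0. ]
plug_gauge_b 0.69 [166.2 178.6] 157 (159, 163, 16, 31) ((166.51025390625, 177.77737426757812), (5.04839563369751, 33.1042366027832), 24.443954467773438) [665.6 338.4   0. ]
oil_bottle 0.68 [323.8 157.7] 126 (317, 154, 12, 13) ((322.5, 160.0), (12.0, 11.0), 90.0) [ 729.7 -200.7    0. ]
```

View pics/top0.png

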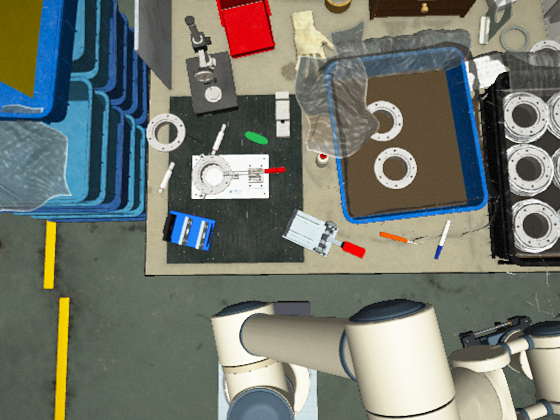

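View pics/scene0.png

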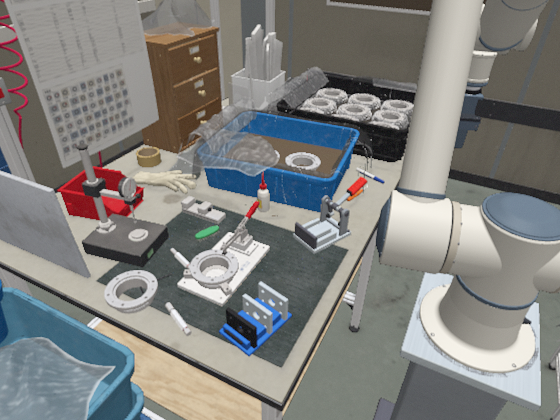

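The top view shows the rack near (190,230), with black in the left slot and blanks in the middle and right slots. The fixture is near (312,230), with its stop to the left and the paddle at (350,248). Next I need the wrist camera's geometry, then a closer look.

```bash
cat >> h.py <<'E'
from scipy.spatial.transform import Rotation as Ro
def pose(s=None):
    s=s or read_state(); w,x,y,z=s["ee_rot"]; return Ro.from_quat([x,y,z,w]),np.array(s["ee_pos"])
def wrist():
    R,t=pose(); p=grab_frame("wrist"); M=np.array(p["mount"]); T=np.eye(4); T[:3,:3]=R.as_matrix(); T[:3,3]=t
    p["extrinsics"]=np.linalg.inv(T@M); return p
def go(X,yaw=None):
    """total travel in current tool axes to X, and turn (tool rotvec deg) to point down with tool-x yaw (deg)"""
    R,t=pose(); x=R.as_matrix()[:,0]; cur=np.degrees(np.arctan2(x[1],x[0]))
    y=np.radians(cur if yaw is None else yaw); c,s=np.cos(y),np.sin(y)
    T=Ro.from_matrix(np.array([[c,s,0],[s,-c,0],[0,0,-1]]))
    d=np.array(X)-t
    print("yaw",cur.round(2),"pos",t.round(1),"travel now-axes",R.inv().apply(d).round(1),"travel after turn",T.inv().apply(d).round(1),"turn",np.degrees((R.inv()*T).as_rotvec()).round(2))
E
python3 - <<'E'
from h import *
np.set_printoptions(precision=3,suppress=True)
p=wrist(); print(p["mount"],p["fx"],p["cx"],p["cy"])
go([440,-150,360]); go([440,-150,360],160);go([440,-150,360],-20)
E
```

```text
[[  -0.      -0.965   -0.261   73.666]
 [   1.       0.001   -0.002    0.15 ]
 [   0.002   -0.261    0.965 -170.143]
 [   0.       0.       0.       1.   ]] 324.1854516057348 273.22679466641466 203.4915217522257
yaw 17.35 pos [ 186.4 -596.6  213.9] travel now-axes [ 375.2 -350.6 -146.1] travel after turn [ 375.2 -350.6 -146.1] turn [-0. -0.  0.]
yaw 17.35 pos [ 186.4 -596.6  213.9] travel now-axes [ 375.2 -350.6 -146.1] travel after turn [ -85.6  506.4 -146.1] turn [   0.     -0.   -142.65]
yaw 17.35 pos [ 186.4 -596.6  213.9] travel now-axes [ 375.2 -350.6 -146.1] travel after turn [  85.6 -506.4 -146.1] turn [-0.   -0.   37.35]
```

Emit:
step_arm(jaw=[0,0,0,0,0,0,0,0,0,0], travel=[[27,-23,-8],[27,-23,-8],[27,-23,-8],[27,-23,-8],[27,-23,-8],[27,-23,-8],[27,-23,-8],[27,-23,-8],[27,-23,-8],[27,-23,-8]], turn=[[0,0,0],[0,0,0],[0,0,0],[0,0,0],[0,0,0],[0,0,0],[0,0,0],[0,0,0],[0,0,0],[0,0,0]])

```text
time_s: 2.15
ee_pos: [376.0, -295.2, 294.4]
ee_rot: [0.0, 0.989, 0.151, 0.0]
ft_force: [0.2, -0.7, -0.3]
opening: 91.4
gripper_force: 0.0
```

Emit:
step_arm(jaw=[0,0,0,0,0,0,0,0,0,0], travel=[[27,-23,0],[27,-23,0],[27,-23,0],[27,-23,0],[0,0,0],[0,0,0],[0,0,0],[0,0,0],[0,0,0],[0,0,0]], turn=[[0,0,0],[0,0,0],[0,0,0],[0,0,0],[0,0,-8],[0,0,-8],[0,0,-8],[0,0,-8],[0,0,-8],[0,0,-8]])

```text
time_s: 3.15
ee_pos: [451.1, -176.5, 294.0]
ee_rot: [0.0, 0.84, 0.542, 0.0]
ft_force: [0.1, -0.5, 0.5]
opening: 91.5
gripper_force: 0.0
```

```bash
python3 - <<'E'
from h import *
np.set_printoptions(precision=1,suppress=True)
go([470,-150,290],70)
p=wrist(); cv2.imwrite("pics/w1.png",p["frame"]); np.savez("w1.npz",**{k:np.array(v) for k,v in p.items()})
for t in["fixture","hold_lever","paddle_top","foot_near","oil_bottle"]:
    for r in models.regions_of(p,t)[:3]:
        m=r["pixels"].astype(np.uint8); pts=cv2.findNonZero(m)
        print(t,round(r["confidence"],2),np.array(r["centre"]),int(m.sum()),cv2.boundingRect(pts),cv2.minAreaRect(pts), atz(p,r["centre"],40))
E
```

```text
yaw 65.68 pos [ 451.1 -176.5  294. ] travel now-axes [31.9  6.3  4. ] travel after turn [31.3  8.7  4. ] turn [ 0.  -0.  -4.3]
fixture 0.56 [282.3 149. ] 11090 (238, 78, 92, 232) ((283.37139892578125, 193.90170288085938), (91.18843078613281, 230.19664001464844), 1.3639276027679443) [ 474.9 -151.3   40. ]
hold_lever 0.86 [282.1 208.6] 2793 (248, 174, 71, 137) ((280.48675537109375, 242.53427124023438), (70.34255981445312, 135.1097412109375), 2.6630008220672607) [ 442.1 -224.7   40. ]
paddle_top 0.6 [283.  209.5] 2725 (247, 175, 72, 135) ((282.5, 242.0), (134.0, 71.0), 90.0) [ 442.7 -226.3   40. ]
paddle_top 0.42 [283.5 149.8] 10934 (238, 78, 93, 232) ((283.7559509277344, 194.05320739746094), (92.13951873779297, 230.3790740966797), 1.7357046604156494) [ 475.9 -152.9   40. ]
foot_near 0.27 [284.8 151.2] 11128 (238, 78, 92, 232) ((283.5, 193.5), (231.0, 91.0), 90.0) [ 476.7 -155.3   40. ]
oil_bottle 0.48 [283.3 216.6] 2584 (248, 175, 70, 135) ((281.17864990234375, 242.35446166992188), (69.10340881347656, 133.75819396972656), 1.4320961236953735) [ 439.  -235.8   40. ]
```

View pics/w1.png

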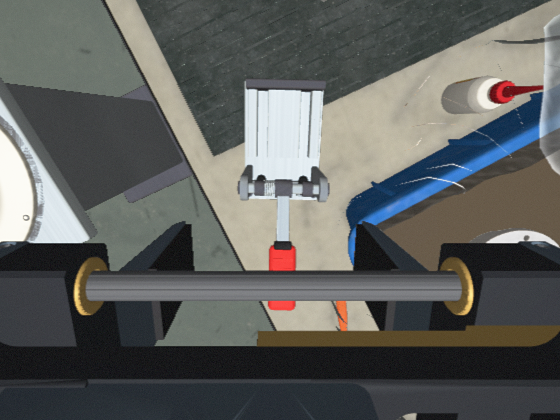

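The wrist view shows the stop bar at row ~84 (cols 245–325), the cheeks at row ~187 and the red paddle at (283,275). I'll enlarge this part.

```bash
python3 - <<'E'
import cv2
f=cv2.imread("pics/w1.png")[70:215,230:340]
cv2.imwrite("pics/w1c.png",cv2.resize(f,None,fx=4,fy=4,interpolation=cv2.INTER_CUBIC))
E
```

```text
(no output)
```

View pics/w1c.png

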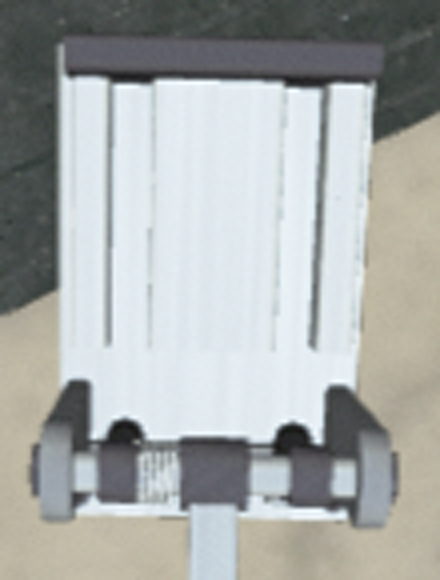

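```bash
python3 - <<'E'
from h import *
np.set_printoptions(precision=1,suppress=True)
p=dict(np.load("w1.npz")); q=lambda a,b,z: atz(p,(a/4+230-.375,b/4+70-.375),z)
print("cam",ray(p,(0,0))[0])
t,b=q(219,83,36),q(211,349,36); print(t,b,"yaw",np.degrees(np.arctan2(*(t-b)[[1,0]])))
sm=q(224,75,60); l,r=q(64,75,60),q(384,76,60); print("stop",sm,l,r,"normal yaw",np.degrees(np.arctan2(*(l-r)[[1,0]]))-90)
a,c=q(33,484,97),q(397,475,97); print("pivot",(a+c)/2,np.linalg.norm(a-c),np.degrees(np.arctan2(*(a-c)[[1,0]]))-90)
for row,xs in((90,(109,154,285,328)),(340,(107,150,273,314))): print([np.linalg.norm(q(xs[i],row,36)-q(xs[0],row,36)).round(1) for i in range(4)])
pv=((a+c)/2)[:2]; ax=sm[:2]-pv; print("axis len (want 113)",np.linalg.norm(ax),np.degrees(np.arctan2(ax[1],ax[0])))
E
```

```text
cam [ 481.6 -109.6  464.1]
[506.6 -86.4  36. ] [ 470.8 -161.2   36. ] yaw 64.37103838659876
stop [507.5 -86.3  60. ] [464.5 -66.9  60. ] [ 550.3 -105.9   60. ] normal yaw 65.50300611369664
pivot [ 458.  -188.7   97. ] 105.48757318601069 67.15114963545798
[np.float64(0.0), np.float64(14.1), np.float64(55.1), np.float64(68.5)]
[np.float64(0.0), np.float64(14.1), np.float64(54.5), np.float64(68.0)]
axis len (want 113) 113.76023667514951 64.24635246390235
```

Emit:
step_arm(jaw=[0,0,0,0,0,0,0,0,0,0], travel=[[38,-13,0],[38,-13,0],[38,-13,0],[38,-13,0],[38,-13,0],[38,-13,0],[38,-13,0],[38,-13,0],[38,-13,0],[38,-13,0]], turn=[[0,0,0],[0,0,0],[0,0,0],[0,0,0],[0,0,0],[0,0,0],[0,0,0],[0,0,0],[0,0,0],[0,0,0]])

```text
time_s: 4.45
ee_pos: [491.4, 224.9, 294.0]
ee_rot: [0.0, 0.842, 0.539, 0.0]
ft_force: [0.7, -0.2, 0.4]
opening: 91.5
gripper_force: 0.0
```

Emit:
step_arm(jaw=[0,0,0,0,0,0,0,0,0,0], travel=[[0,0,0],[0,0,0],[0,0,0],[0,0,0],[0,0,0],[0,0,0],[0,0,0],[0,0,0],[0,0,0],[0,0,0]], turn=[[0,0,-8.5],[0,0,-8.5],[0,0,-8.5],[0,0,-8.5],[0,0,-8.5],[0,0,-8.5],[0,0,-8.5],[0,0,-8.5],[0,0,-8.5],[0,0,-8.5]])

```text
time_s: 5.45
ee_pos: [491.5, 223.1, 293.9]
ee_rot: [-0.0, 0.254, 0.967, -0.0]
ft_force: [0.6, -0.1, -0.1]
opening: 91.2
gripper_force: 0.0
```

Emit:
step_arm(jaw=[0.5,0.5,0.5], travel=[[0,0,0],[0,0,0],[0,0,0]], turn=[[0,0,-8.5],[0,0,-8.5],[0,0,0]])

```text
time_s: 5.75
ee_pos: [491.5, 223.1, 293.9]
ee_rot: [-0.0, 0.11, 0.994, -0.0]
ft_force: [0.6, 1.2, -0.4]
opening: 70.1
gripper_force: 0.0
```

```bash
python3 - <<'E'
from h import *
np.set_printoptions(precision=1,suppress=True)
go([490,220,290],168)
p=wrist(); cv2.imwrite("pics/w2.png",p["frame"]); np.savez("w2.npz",**{k:np.array(v) for k,v in p.items()})
for t in["blank_a","black_plate","transit_rack"]:
    for r in models.regions_of(p,t)[:3]:
        m=r["pixels"].astype(np.uint8); pts=cv2.findNonZero(m)
        print(t,round(r["confidence"],2),np.array(r["centre"]),int(m.sum()),cv2.boundingRect(pts),cv2.minAreaRect(pts), atz(p,r["centre"],80))
cv2.imwrite("pics/w2c.png",p["frame"])
E
```

```text
yaw 167.4 pos [491.5 223.1 293.9] travel now-axes [ 0.8 -3.3  3.9] travel after turn [ 0.8 -3.3  3.9] turn [-0.  -0.  -0.6]
blank_a 0.84 [252.4 165.5] 743 (252, 126, 11, 76) ((257.0, 163.5), (75.0, 10.0), 90.0) [469.8 203.2  80. ]
blank_a 0.72 [299.4 166.1] 933 (293, 127, 16, 77) ((300.2743225097656, 165.01373291015625), (13.033719062805176, 76.2048110961914), 2.8624050617218018) [482.7 257.6  80. ]
blank_a 0.72 [ 42.9 212.7] 5403 (0, 174, 88, 84) ((38.258827209472656, 219.3352813720703), (94.36475372314453, 74.0817642211914), 12.52880859375) [470.1 -62.9  80. ]
black_plate 0.87 [343.2 165.2] 1338 (333, 127, 21, 78) ((343.27435302734375, 165.5439453125), (19.057640075683594, 76.81642150878906), 1.9749339818954468) [493.  308.6  80. ]
transit_rack 0.64 [285.7 161.7] 5440 (240, 124, 120, 76) ((299.1979064941406, 161.59329223632812), (119.14836120605469, 74.44828796386719), 1.2730300426483154) [474.  242.8  80. ]
```

View pics/w2.png

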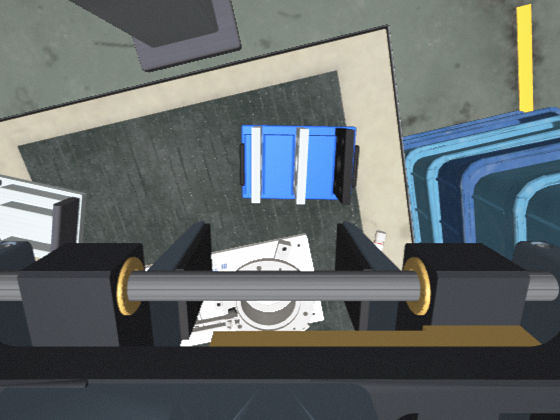

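```bash
python3 - <<'E'
import cv2
f=cv2.imread("pics/w2.png"); 
g=f[115:215,230:365]
cv2.imwrite("pics/w2c.png",cv2.resize(g,None,fx=5,fy=5,interpolation=cv2.INTER_CUBIC))
for r in(135,150,165,180,195): print(r,f[r,246:316].min(axis=1).tolist())
E
```

```text
135 [90, 101, 100, 97, 85, 168, 247, 244, 240, 240, 242, 242, 244, 235, 166, 112, 117, 80, 57, 73, 83, 85, 83, 83, 82, 81, 84, 83, 83, 82, 82, 80, 82, 80, 76, 68, 67, 66, 65, 68, 66, 63, 69, 67, 66, 67, 57, 46, 65, 104, 123, 116, 108, 161, 233, 244, 243, 241, 240, 241, 243, 238, 185, 75, 45, 47, 46, 48, 46, 43]
150 [88, 104, 103, 97, 88, 168, 248, 245, 242, 241, 240, 241, 244, 236, 168, 101, 86, 64, 62, 76, 100, 102, 101, 100, 98, 98, 99, 99, 99, 99, 101, 99, 98, 99, 96, 98, 97, 99, 95, 96, 97, 97, 98, 95, 100, 92, 65, 57, 74, 99, 109, 110, 141, 214, 246, 244, 242, 241, 242, 244, 245, 231, 112, 86, 93, 93, 91, 93, 93, 91]
165 [82, 102, 98, 97, 91, 171, 250, 247, 243, 241, 242, 243, 243, 238, 186, 163, 97, 64, 70, 84, 99, 96, 97, 99, 98, 96, 97, 99, 96, 97, 97, 97, 96, 96, 98, 96, 96, 94, 97, 93, 97, 94, 94, 93, 92, 83, 61, 59, 93, 170, 226, 158, 196, 247, 244, 242, 239, 240, 244, 246, 235, 133, 89, 90, 92, 89, 90, 88, 94, 90]
180 [83, 98, 96, 93, 92, 173, 250, 247, 243, 241, 241, 243, 246, 234, 148, 124, 87, 55, 67, 87, 97, 95, 95, 95, 97, 97, 97, 93, 95, 94, 97, 93, 95, 91, 96, 93, 91, 92, 93, 93, 93, 91, 93, 92, 86, 67, 56, 91, 133, 110, 113, 184, 250, 246, 244, 241, 242, 243, 246, 236, 136, 85, 87, 87, 89, 89, 89, 86, 86, 88]
195 [97, 95, 92, 93, 99, 179, 250, 247, 244, 241, 242, 243, 247, 237, 143, 92, 90, 93, 93, 93, 87, 89, 94, 87, 93, 91, 88, 87, 88, 91, 89, 88, 93, 89, 88, 89, 89, 89, 90, 88, 88, 86, 87, 88, 84, 86, 83, 89, 101, 112, 165, 236, 247, 245, 242, 242, 243, 246, 240, 165, 88, 82, 84, 87, 85, 85, 82, 84, 85, 84]
```

View pics/w2c.png

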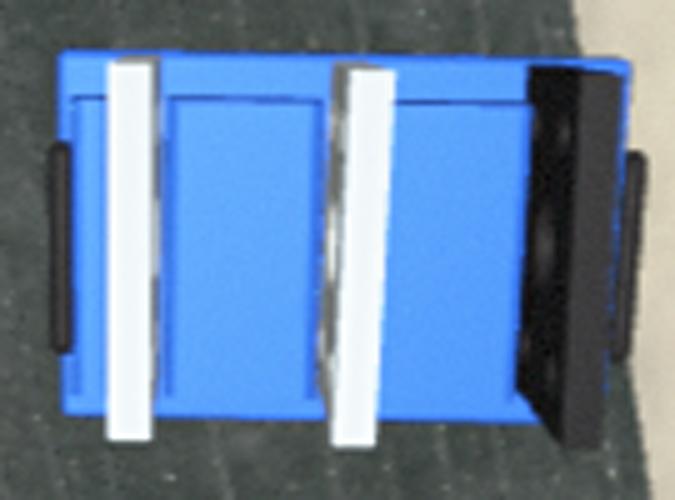

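```bash
python3 - <<'E'
from h import *
np.set_printoptions(precision=2,suppress=True)
p=dict(np.load("w2.npz")); print("cam",ray(p,(0,0))[0])
for n,c0,c1,r0,r1 in(("B right-slot",255.5,255.4,127,202.6),("A mid",303.85,300.1,128.4,204)):
    a,b=atz(p,(c0,r0),80),atz(p,(c1,r1),80); m=(a+b)/2
    yaw=np.degrees(np.arctan2(*(b-a)[[1,0]])); print(n,a,b,m,"len",np.linalg.norm(a-b),"yaw",yaw)
a,b=atz(p,(251,165),80),atz(p,(260,165),80);print("thick",np.linalg.norm(a-b))
go([457.9,200,65-19],165)
E
```

```text
cam [420.1  239.04 464.03]
B right-slot [427.2  217.13  80.  ] [514.93 196.08  80.  ] [471.07 206.61  80.  ] len 90.22374819457286 yaw -13.494259578016361
A mid [440.92 271.25  80.  ] [528.65 249.19  80.  ] [484.79 260.22  80.  ] len 90.46821095446393 yaw -14.117050426618666
thick 10.69580699716223
yaw 167.09 pos [491.5 223.1 293.9] travel now-axes [ 27.6 -30.  247.9] travel after turn [ 26.5 -31.  247.9] turn [-0.   -0.    2.09]
```

```bash
python3 - <<'E'
from h import *
go([471.1,206.6,46],166.2); print(read_state()["opening"])
E
```

```text
yaw 167.09 pos [491.5 223.1 293.9] travel now-axes [ 16.2 -20.6 247.9] travel after turn [ 15.9 -20.9 247.9] turn [-0.   -0.    0.89]
54.408804982398976
```

Emit:
step_arm(jaw=[0.5,0.5,0.5,0.5,0.5,0.5,0.5], travel=[[0,0,0],[16,-21,28],[0,0,40],[0,0,40],[0,0,30],[0,0,10],[0,0,0]], turn=[[0,0,0.9],[0,0,0],[0,0,0],[0,0,0],[0,0,0],[0,0,0],[0,0,0]])

```text
time_s: 6.65
ee_pos: [470.6, 206.3, 145.3]
ee_rot: [-0.001, 0.119, 0.993, -0.0]
ft_force: [-0.1, -0.3, 0.4]
opening: 45.7
gripper_force: 0.0
```

```bash
python3 - <<'E'
from h import *
go([471.1,206.6,46],166.2); print(read_state()["opening"])
p=wrist(); cv2.imwrite("pics/w3.png",p["frame"])
f=p["frame"]
for r in(100,120,140,160,180): 
    g=f[r].min(axis=1); print(r,[(i,int(g[i])) for i in range(225,345) if g[i]>170][::3])
E
```

```text
yaw 166.37 pos [470.6 206.3 145.3] travel now-axes [-0.6  0.5 99.3] travel after turn [-0.4  0.4 99.3] turn [-0.06 -0.1   0.17]
45.66644997147435
100 [(225, 179), (228, 180), (231, 178), (234, 179), (237, 180), (240, 176), (243, 182), (246, 177)]
120 []
140 []
160 [(266, 190), (269, 245), (272, 244), (275, 245), (278, 246), (344, 250)]
180 [(267, 250), (270, 244), (273, 243), (276, 245), (279, 239), (342, 202)]
```

View pics/w3.png

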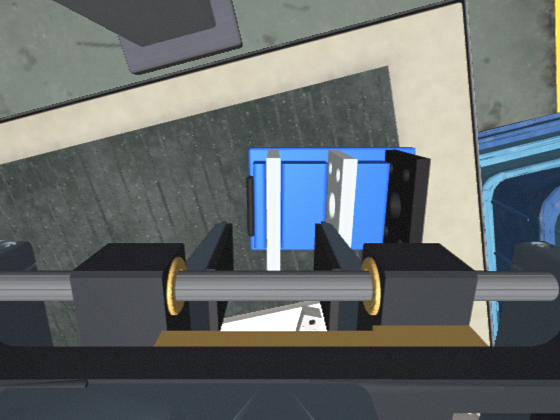

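The plate (cols 266–280) sits midway between the fingers, so I'll go down and grip.

Emit:
step_arm(jaw=[0.5,0.5,0.5,0.5,0.5,1,1,1,1,1], travel=[[0,0,30],[0,0,30],[0,0,25],[0,0,14],[0,0,0],[0,0,0],[0,0,0],[0,0,0],[0,0,0],[0,0,0]], turn=[[0,0,0],[0,0,0],[0,0,0],[0,0,0],[0,0,0],[0,0,0],[0,0,0],[0,0,0],[0,0,0],[0,0,0]], squeeze=35)

```text
time_s: 7.7
ee_pos: [471.2, 206.5, 47.3]
ee_rot: [0.0, 0.118, 0.993, 0.0]
ft_force: [-0.0, -0.3, 8.1]
opening: 9.5
gripper_force: 35.0
```

Emit:
step_arm(jaw=[1,1,1,1,1,1,1,1,1], travel=[[0,0,0],[0,0,0],[0,0,0],[0,0,-5],[0,0,-15],[0,0,-30],[0,0,-40],[0,0,-40],[0,0,-40]], turn=[[0,0,0],[0,0,0],[0,0,0],[0,0,0],[0,0,0],[0,0,0],[0,0,0],[0,0,0],[0,0,0]])

```text
time_s: 8.6
ee_pos: [470.4, 206.3, 218.7]
ee_rot: [-0.0, 0.118, 0.993, -0.0]
ft_force: [0.3, -0.6, -2.5]
opening: 9.8
gripper_force: 35.0
```

```bash
python3 - <<'E'
from h import *
u=np.array([np.cos(np.radians(64.6)),np.sin(np.radians(64.6))]); v=np.array([-u[1],u[0]])
o=np.array([487.5,-127]); far=o-27.5*v-8*u; near=o+27.5*v-8*u; print(far,near)
go([*far,215]); go([*far,215],64.6); s=read_state(); print(s["opening"],s["gripper_force"],s["qpos"])
E
```

```text
[ 508.91023949 -146.02239851] [ 459.22679838 -122.43096617]
yaw 166.45 pos [470.4 206.3 218.7] travel now-axes [-120.  -333.5    3.7] travel after turn [-119.9 -333.5    3.7] turn [-0.01 -0.03  0.  ]
yaw 166.45 pos [470.4 206.3 218.7] travel now-axes [-120.  -333.5    3.7] travel after turn [-301.7  185.9    3.7] turn [-3.0000e-02 -1.0000e-02  1.0185e+02]
9.817040182709224 34.9823288222251 [ 2.96892014e-01  3.32704402e-01  1.60926159e+00  3.81170035e-05
  1.20015485e+00 -1.03741978e+00]
```

Emit:
step_arm(jaw=[1,1,1,1,1,1,1,1,1,1], travel=[[0,0,0],[0,0,0],[0,0,0],[0,0,0],[0,0,0],[0,0,0],[0,0,0],[0,0,0],[0,0,0],[0,0,0]], turn=[[0,0,8.5],[0,0,8.5],[0,0,8.5],[0,0,8.5],[0,0,8.5],[0,0,8.5],[0,0,8.5],[0,0,8.5],[0,0,8.5],[0,0,8.5]])

```text
time_s: 9.6
ee_pos: [470.6, 206.3, 217.0]
ee_rot: [-0.0, 0.76, 0.65, -0.0]
ft_force: [0.1, 0.3, -1.8]
opening: 10.1
gripper_force: 35.0
```

Emit:
step_arm(jaw=[1,1,1,1,1,1,1,1,1,1], travel=[[0,0,0],[0,0,0],[-15,10,0],[-35,22,0],[-42,26,0],[-42,26,0],[-42,26,0],[-42,26,0],[-42,26,0],[-42,24,0]], turn=[[0,0,8.5],[0,0,8.4],[0,0,0],[0,0,0],[0,0,0],[0,0,0],[0,0,0],[0,0,0],[0,0,0],[0,0,0]])

```text
time_s: 10.6
ee_pos: [508.9, -148.3, 217.1]
ee_rot: [-0.0, 0.846, 0.534, 0.0]
ft_force: [0.7, -0.4, -2.6]
opening: 9.7
gripper_force: 35.0
```

Emit:
step_arm(jaw=[1,1,1], travel=[[0,0,30],[0,0,15],[0,0,0]], turn=[[0,0,0],[0,0,0],[0,0,0]])

```text
time_s: 10.9
ee_pos: [507.7, -146.0, 170.2]
ee_rot: [-0.002, 0.846, 0.534, -0.001]
ft_force: [-0.0, 1.0, -1.6]
opening: 9.9
gripper_force: 35.0
```

```bash
python3 - <<'E'
from h import *
go([508.9,-146,170],64.6); p=wrist(); cv2.imwrite("pics/w4.png",p["frame"]); np.savez("w4.npz",**{k:np.array(v) for k,v in p.items()})
f=p["frame"][60:260,180:380]
cv2.imwrite("pics/w4c.png",cv2.resize(f,None,fx=3,fy=3,interpolation=cv2.INTER_CUBIC))
u=np.array([np.cos(np.radians(64.6)),np.sin(np.radians(64.6))]); v=np.array([-u[1],u[0]]); o=np.array([487.5,-127])
for a,b,z in((45,0,60),(45,-27.5,36),(-30,-27.5,36),(45,27.5,36),(-30,27.5,36),(-68,52.5,97),(-68,-52.5,97)):
    q=proj(p,[*(o+a*u+b*v),z]); print(a,b,z,"full",np.round(q,1),"crop",np.round((np.array(q)+.33-[180,60])*3,0))
E
```

```text
yaw 64.5 pos [ 507.7 -146.   170.2] travel now-axes [0.6 1.1 0.2] travel after turn [0.6 1.1 0.2] turn [-0.23  0.01 -0.1 ]
45 0 60 full [243.  140.7] crop [190. 243.]
45 -27.5 36 full [275.3 138.7] crop [287. 237.]
-30 -27.5 36 full [275.3 216.4] crop [287. 470.]
45 27.5 36 full [215.7 138.8] crop [108. 237.]
-30 27.5 36 full [219.4 216.4] crop [119. 470.]
-68 52.5 97 full [179.2 281.8] crop [ -1. 666.]
-68 -52.5 97 full [305.4 282. ] crop [377. 667.]
```

View pics/w4c.png

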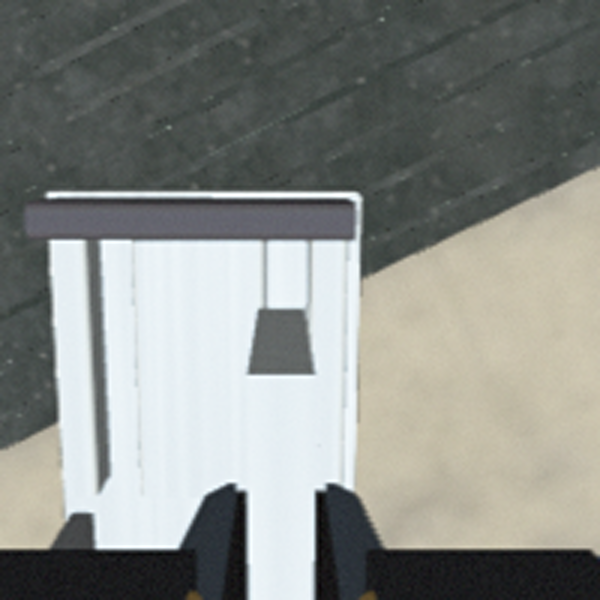

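The predicted slot centre (crop 287,237) matches the picture (slot edges 266–307). Now I'll descend.

Emit:
step_arm(jaw=[1,1,1,1,1,1], travel=[[0,0,0],[0,0,20],[0,0,30],[0,0,25],[0,0,8],[0,0,0]], turn=[[0,0,0],[0,0,0],[0,0,0],[0,0,0],[0,0,0],[0,0,0]])

```text
time_s: 11.55
ee_pos: [509.2, -145.9, 89.0]
ee_rot: [-0.0, 0.845, 0.534, -0.0]
ft_force: [0.1, 0.2, -2.6]
opening: 9.7
gripper_force: 35.0
```

```bash
python3 - <<'E'
from h import *
go([508.9,-146,51.3],64.6)
E
```

```text
yaw 64.58 pos [ 509.2 -145.9   89. ] travel now-axes [-0.2 -0.3 37.7] travel after turn [-0.2 -0.3 37.7] turn [-0.04  0.   -0.02]
```

Emit:
step_arm(jaw=[1,1,1,1,1,1], travel=[[0,0,8],[0,0,8],[0,0,8],[0,0,8],[0,0,3],[0,0,0]], turn=[[0,0,0],[0,0,0],[0,0,0],[0,0,0],[0,0,0],[0,0,0]])

```text
time_s: 12.15
ee_pos: [508.9, -146.1, 53.4]
ee_rot: [-0.0, 0.846, 0.534, -0.0]
ft_force: [0.1, -0.5, -1.5]
opening: 9.7
gripper_force: 35.0
```

Emit:
step_arm(jaw=[1,1,0.6,0.6,0.6,0.6,0.55,0.55], travel=[[0,0,1.5],[0,0,0],[0,0,0],[0,0,0],[0,0,0],[0,0,0],[0,0,0],[0,0,0]], turn=[[0,0,0],[0,0,0],[0,0,0],[0,0,0],[0,0,0],[0,0,0],[0,0,0],[0,0,0]])

```text
time_s: 12.95
ee_pos: [509.2, -146.2, 52.4]
ee_rot: [0.0, 0.845, 0.534, 0.0]
ft_force: [-0.5, 1.1, 0.1]
opening: 40.5
gripper_force: 0.0
```

Emit:
step_arm(jaw=[0.55,0.55,0.5,0.5,0.5,0.5,0.5], travel=[[0,0,-10],[0,0,-30],[0,0,-40],[0,0,-40],[0,0,-30],[0,0,-15],[0,0,0]], turn=[[0,0,0],[0,0,0],[0,0,0],[0,0,0],[0,0,0],[0,0,0],[0,0,0]])

```text
time_s: 13.65
ee_pos: [510.2, -146.6, 220.3]
ee_rot: [0.002, 0.845, 0.534, 0.001]
ft_force: [-0.2, 0.9, 0.3]
opening: 45.7
gripper_force: 0.0
```

```bash
python3 - <<'E'
from h import *
go([484.8,260.2,215],166.2); p=wrist(); cv2.imwrite("pics/w5.png",p["frame"]); print(read_state()["opening"])
f=p["frame"][60:260,180:380]
cv2.imwrite("pics/w5c.png",cv2.resize(f,None,fx=2.5,fy=2.5,interpolation=cv2.INTER_CUBIC))
E
```

```text
yaw 64.55 pos [ 510.2 -146.6  220.3] travel now-axes [ 356.4 -197.8    4.5] travel after turn [121.7 389.    5.3] turn [   0.2     0.22 -101.65]
45.864663587969005
```

View pics/w5c.png

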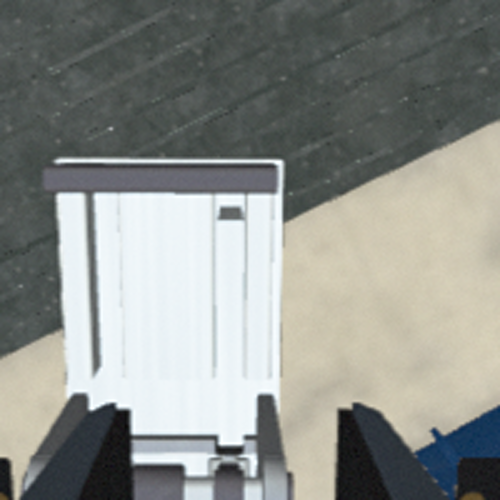

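The first blank stands plumb in the far slot (end at crop (230,212)). Next is the second blank, in the middle rack slot.

Emit:
step_arm(jaw=[0.5,0.5,0.5,0.5,0.5,0.5,0.5,0.5,0.5,0.5], travel=[[20,-11,0],[36,-20,0],[40,-22,0],[40,-22,0],[40,-22,0],[40,-22,0],[40,-22,0],[40,-22,0],[36,-20,0],[25,-15,0]], turn=[[0,0,0],[0,0,0],[0,0,0],[0,0,0],[0,0,0],[0,0,0],[0,0,0],[0,0,0],[0,0,0],[0,0,0]])

```text
time_s: 14.7
ee_pos: [482.7, 263.6, 216.3]
ee_rot: [-0.0, 0.845, 0.535, -0.001]
ft_force: [-0.1, -0.5, 0.3]
opening: 45.9
gripper_force: 0.0
```

Emit:
step_arm(jaw=[0.5,0.5,0.5,0.5,0.5,0.5,0.5,0.5,0.5,0.5], travel=[[0,0,0],[0,0,0],[0,0,0],[0,0,0],[0,0,0],[0,0,0],[0,0,0],[0,0,0],[0,0,0],[0,0,0]], turn=[[0,0,-8.5],[0,0,-8.5],[0,0,-8.5],[0,0,-8.5],[0,0,-8.5],[0,0,-8.5],[0,0,-8.5],[0,0,-8.5],[0,0,-8.5],[0,0,-8.5]])

```text
time_s: 15.7
ee_pos: [483.1, 261.0, 216.2]
ee_rot: [-0.001, 0.26, 0.966, -0.001]
ft_force: [-0.3, -0.4, -0.1]
opening: 45.5
gripper_force: 0.0
```

Emit:
step_arm(jaw=[0.5,0.5,0.5,0.5,0.5], travel=[[0,0,0],[0,0,0],[0,0,40],[0,0,30],[0,0,0]], turn=[[0,0,-8.5],[0,0,-8.1],[0,0,0],[0,0,0],[0,0,0]])

```text
time_s: 16.2
ee_pos: [481.0, 260.0, 143.4]
ee_rot: [-0.003, 0.121, 0.993, -0.002]
ft_force: [-0.0, 0.2, 1.0]
opening: 45.8
gripper_force: 0.0
```

```bash
python3 - <<'E'
from h import *
go([484.8,260.2,46],166.2); p=wrist(); print(read_state()["opening"],p["cx"])
f=p["frame"]
for r in(165,180,195,210,225): 
    g=f[r,240:310].min(axis=1); i=240+np.where(g>200)[0]; print(r,i.min(),i.max())
print(proj(p,[484.8,260.2,80]))
E
```

```text
yaw 166.14 pos [481.  260.  143.4] travel now-axes [-4.3  1.5 97.4] travel after turn [-3.7  1.1 97.4] turn [-0.27 -0.37 -0.06]
45.77229951761599 273.22679466641466
165 269 281
180 269 281
195 269 281
210 269 281
225 269 280
[np.float64(274.52697074351346), np.float64(222.02846603943098)]
```

Emit:
step_arm(jaw=[0.5,0.5,0.5,0.5,0.5,1,1,1,1,1], travel=[[-2,1,10],[0,0,30],[0,0,30],[0,0,20],[0,0,6],[0,0,0],[0,0,0],[0,0,0],[0,0,0],[0,0,0]], turn=[[0,0,0],[0,0,0],[0,0,0],[0,0,0],[0,0,0],[0,0,0],[0,0,0],[0,0,0],[0,0,0],[0,0,0]])

```text
time_s: 17.25
ee_pos: [486.2, 261.6, 52.0]
ee_rot: [0.0, 0.12, 0.993, -0.0]
ft_force: [1.9, -11.4, 6.6]
opening: 10.1
gripper_force: 34.7
```

Emit:
step_arm(jaw=[1,1,1], travel=[[0,0,0],[0,0,0],[0,0,0]], turn=[[0,0,0],[0,0,0],[0,0,0]])

```text
time_s: 17.55
ee_pos: [486.1, 261.2, 51.9]
ee_rot: [0.0, 0.12, 0.993, -0.0]
ft_force: [0.3, -5.9, 5.6]
opening: 9.8
gripper_force: 34.9
```

Emit:
step_arm(jaw=[1,1,1,1,1,1,1], travel=[[0,0,-5],[0,0,-15],[0,0,-30],[0,0,-40],[0,0,-40],[0,0,-35],[0,0,0]], turn=[[0,0,0],[0,0,0],[0,0,0],[0,0,0],[0,0,0],[0,0,0],[0,0,0]])

```text
time_s: 18.25
ee_pos: [488.0, 262.7, 221.4]
ee_rot: [0.003, 0.121, 0.993, 0.002]
ft_force: [0.5, -0.3, -3.0]
opening: 9.7
gripper_force: 34.9
```

```bash
python3 - <<'E'
from h import *
go([459.2,-122.4,215],64.6); s=read_state(); print(s["opening"],s["gripper_force"])
E
```

```text
yaw 166.15 pos [488.  262.7 221.4] travel now-axes [ -64.1 -380.9    4.9] travel after turn [-360.3  139.2    6.4] turn [5.2000e-01 2.0000e-02 1.0156e+02]
9.7207147592595 34.93686807179529
```

Emit:
step_arm(jaw=[1,1,1,1,1,1,1,1,1,1], travel=[[0,0,0],[0,0,0],[0,0,0],[0,0,0],[0,0,0],[0,0,0],[0,0,0],[0,0,0],[0,0,0],[0,0,0]], turn=[[0,0,8.5],[0,0,8.5],[0,0,8.5],[0,0,8.5],[0,0,8.5],[0,0,8.5],[0,0,8.5],[0,0,8.5],[0,0,8.5],[0,0,8.5]])

```text
time_s: 19.25
ee_pos: [485.5, 261.6, 215.7]
ee_rot: [-0.0, 0.762, 0.648, -0.001]
ft_force: [-0.4, -0.2, -1.7]
opening: 10.0
gripper_force: 34.9
```

Emit:
step_arm(jaw=[1,1,1,1,1,1,1,1,1,1], travel=[[0,0,0],[0,0,0],[-25,10,0],[-40,16,0],[-50,19,0],[-50,19,0],[-50,19,0],[-50,19,0],[-46,18,0],[-30,12,0]], turn=[[0,0,8.5],[0,0,8.1],[0,0,0],[0,0,0],[0,0,0],[0,0,0],[0,0,0],[0,0,0],[0,0,0],[0,0,0]])

```text
time_s: 20.25
ee_pos: [458.8, -91.6, 215.9]
ee_rot: [-0.0, 0.846, 0.533, -0.0]
ft_force: [0.4, 0.2, -1.7]
opening: 9.7
gripper_force: 34.9
```

Emit:
step_arm(jaw=[1,1,1,1], travel=[[-10,4,0],[0,0,30],[0,0,12],[0,0,0]], turn=[[0,0,0],[0,0,0],[0,0,0],[0,0,0]])

```text
time_s: 20.65
ee_pos: [457.8, -98.9, 172.7]
ee_rot: [-0.002, 0.846, 0.534, -0.001]
ft_force: [0.7, 0.6, -2.2]
opening: 9.6
gripper_force: 34.9
```

```bash
python3 - <<'E'
from h import *
go([459.2,-122.4,90],64.6); s=read_state(); print(s["opening"],s["gripper_force"])
E
```

```text
yaw 64.55 pos [457.8 -98.9 172.7] travel now-axes [-20.6  11.7  82.6] travel after turn [-20.6  11.3  82.7] turn [-0.22  0.01 -0.05]
9.58548121787774 34.936862458457654
```

Emit:
step_arm(jaw=[1,1,1,1,1,1], travel=[[-20,11,0],[0,0,20],[0,0,30],[0,0,22],[0,0,8],[0,0,0]], turn=[[0,0,0],[0,0,0],[0,0,0],[0,0,0],[0,0,0],[0,0,0]])

```text
time_s: 21.25
ee_pos: [460.3, -122.1, 94.2]
ee_rot: [-0.001, 0.845, 0.534, -0.0]
ft_force: [-0.6, -0.8, -2.2]
opening: 10.0
gripper_force: 34.9
```

```bash
python3 - <<'E'
from h import *
go([459.2,-122.4,56],64.6)
E
```

```text
yaw 64.57 pos [ 460.3 -122.1   94.2] travel now-axes [-0.7 -0.8 38.2] travel after turn [-0.7 -0.8 38.2] turn [-0.08 -0.   -0.03]
```

Emit:
step_arm(jaw=[1,1,1,1,1,1,1], travel=[[0,-0.5,6],[0,0,8],[0,0,8],[0,0,8],[0,0,6],[0,0,1],[0,0,0]], turn=[[0,0,0],[0,0,0],[0,0,0],[0,0,0],[0,0,0],[0,0,0],[0,0,0]])

```text
time_s: 21.95
ee_pos: [459.9, -122.3, 57.2]
ee_rot: [-0.0, 0.846, 0.534, -0.0]
ft_force: [-0.0, 0.1, -1.5]
opening: 9.6
gripper_force: 34.9
```

Emit:
step_arm(jaw=[1,1,0.6,0.6,0.6,0.6,0.6], travel=[[0,0,1.5],[0,0,0],[0,0,0],[0,0,0],[0,0,0],[0,0,0],[0,0,0]], turn=[[0,0,0],[0,0,0],[0,0,0],[0,0,0],[0,0,0],[0,0,0],[0,0,0]])

```text
time_s: 22.65
ee_pos: [460.0, -122.3, 56.0]
ee_rot: [0.0, 0.845, 0.534, 0.0]
ft_force: [-0.3, -0.8, -0.7]
opening: 36.3
gripper_force: 0.0
```

Emit:
step_arm(jaw=[0.6,0.6,0.6,0.6,0.6,0.6,1,1], travel=[[0,0,-10],[0,0,-30],[0,0,-40],[0,0,-40],[0,0,-15],[0,0,-5],[0,0,0],[0,0,0]], turn=[[0,0,0],[0,0,0],[0,0,0],[0,0,0],[0,0,0],[0,0,0],[0,0,0],[0,0,0]])

```text
time_s: 23.45
ee_pos: [459.4, -122.1, 195.1]
ee_rot: [-0.001, 0.846, 0.534, -0.0]
ft_force: [0.1, 0.6, -0.0]
opening: 23.6
gripper_force: 0.0
```

```bash
python3 - <<'E'
from h import *
u=np.array([np.cos(np.radians(64.6)),np.sin(np.radians(64.6))]);o=np.array([487.5,-127])
go([*(o-157*u),165],64.6); p=wrist(); cv2.imwrite("pics/w6.png",p["frame"]); np.savez("w6.npz",**{k:np.array(v) for k,v in p.items()})
cv2.imwrite("pics/w6c.png",cv2.resize(p["frame"][60:260,180:440],None,fx=2.5,fy=2.5,interpolation=cv2.INTER_CUBIC))
E
```

```text
yaw 64.55 pos [ 459.4 -122.1  195.1] travel now-axes [-149.4   27.7   30. ] travel after turn [-149.4   27.5   30.1] turn [-0.09  0.01 -0.05]
```

View pics/w6c.png

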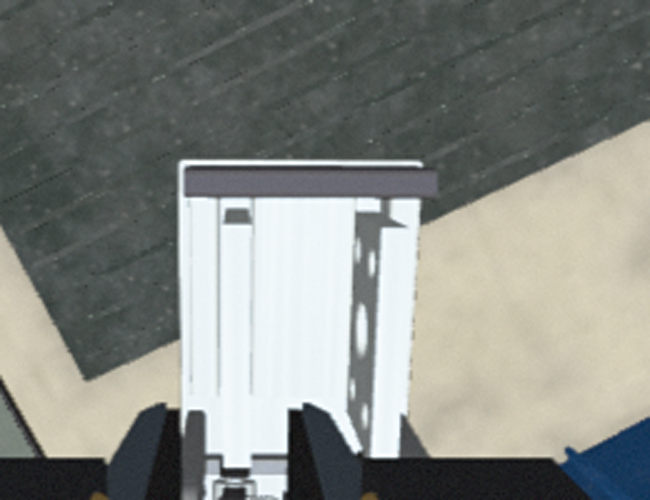

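Both blanks stand in their slots (ends at crop (237,215) and (390,215)). Now the paddle.

Emit:
step_arm(jaw=[1,1,1,1,1,1,1,1], travel=[[-20,4,0],[-35,6,0],[-40,7,0],[-35,6,0],[-19,4,0],[0,0,15],[0,0,10],[0,0,0]], turn=[[0,0,0],[0,0,0],[0,0,0],[0,0,0],[0,0,0],[0,0,0],[0,0,0],[0,0,0]])

```text
time_s: 24.3
ee_pos: [419.3, -267.4, 169.0]
ee_rot: [-0.002, 0.845, 0.534, -0.001]
ft_force: [-0.3, 0.1, 1.0]
opening: 0.5
gripper_force: 0.0
```

```bash
python3 - <<'E'
from h import *
u=np.array([np.cos(np.radians(64.6)),np.sin(np.radians(64.6))]);o=np.array([487.5,-127])
go([*(o-157*u),150],64.6);go([*(o-168*u),104],64.6); print(read_state()["opening"])
p=wrist()
for t in("paddle_top","hold_lever"):
    for r in models.regions_of(p,t)[:1]:print(t,r["confidence"],r["centre"],cv2.boundingRect(cv2.findNonZero(r["pixels"].astype(np.uint8))))
f=p["frame"].astype(int); m=((f[...,2]>150)&(f[...,1]<70)&(f[...,0]<70)).astype(np.uint8); m[:, :220]=0; m[:,330:]=0
print("red",cv2.boundingRect(cv2.findNonZero(m)) if m.any() else None, "cx",p["cx"], "mid proj",proj(p,[*(o-130*u),135]))
E
```

```text
yaw 64.55 pos [ 419.3 -267.4  169. ] travel now-axes [-0.9  1.4 18.9] travel after turn [-0.9  1.4 19. ] turn [-0.22 -0.06 -0.05]
yaw 64.55 pos [ 419.3 -267.4  169. ] travel now-axes [-12.    1.6  64.9] travel after turn [-11.9   1.4  65. ] turn [-0.22 -0.06 -0.05]
0.5256076097349257
paddle_top 0.7 [273.8, 116.9] (218, 77, 116, 160)
hold_lever 0.92 [276.2, 121.4] (218, 77, 116, 193)
red (253, 184, 45, 86) cx 273.22679466641466 mid proj [np.float64(275.65260327661986), np.float64(192.4304554975179)]
```

Emit:
step_arm(jaw=[1,1,1,1,1,1,1], travel=[[-1,1,8],[0,0,8],[-1,0,5],[-1.5,0,6],[-1.5,0,6],[-1.5,0,6],[0,0,0]], turn=[[0,0,0],[0,0,0],[0,0,0],[0,0,0],[0,0,0],[0,0,0],[0,0,0]])

```text
time_s: 25.15
ee_pos: [418.2, -274.9, 131.2]
ee_rot: [-0.0, 0.846, 0.534, -0.0]
ft_force: [0.2, -0.3, 1.9]
opening: 0.4
gripper_force: 0.7
```

```bash
python3 - <<'E'
from h import *
u=np.array([np.cos(np.radians(64.6)),np.sin(np.radians(64.6))]);o=np.array([487.5,-127])
go([*(o-168*u),104],64.6)
E
```

```text
yaw 64.53 pos [ 418.2 -274.9  131.2] travel now-axes [-4.7 -0.8 27.2] travel after turn [-4.7 -0.8 27.2] turn [-0.04 -0.01 -0.07]
```

Emit:
step_arm(jaw=[1,1,1,1,1,1,1,1], travel=[[-1,0,5],[-1,0,5],[-1,-0.5,5],[-1,0,5],[-0.5,0,4],[0,0,2.5],[0,0,0],[0,0,0]], turn=[[0,0,0],[0,0,0],[0,0,0],[0,0,0],[0,0,0],[0,0,0],[0,0,0],[0,0,0]])

```text
time_s: 25.95
ee_pos: [416.6, -279.1, 105.6]
ee_rot: [0.001, 0.846, 0.534, 0.0]
ft_force: [0.3, -1.0, 11.2]
opening: 0.5
gripper_force: 5.2
```

```bash
python3 - <<'E'
from h import *
u=np.array([np.cos(np.radians(64.6)),np.sin(np.radians(64.6))]);o=np.array([487.5,-127])
go([*(o-168*u),104],64.6); print(read_state()["ft_force"])
p=wrist(); f1=p["frame"][40:340,150:410]; q=grab_frame("scene"); f2=q["frame"][170:260,280:380]
c=np.full((600,780,3),0,np.uint8); c[:450,:390]=cv2.resize(f1,(390,450)); c[:351,390:]=cv2.resize(f2,(390,351),interpolation=cv2.INTER_CUBIC); cv2.imwrite("pics/w7.png",c)
E
```

```text
yaw 64.55 pos [ 416.6 -279.1  105.6] travel now-axes [-0.2 -1.1  1.6] travel after turn [-0.2 -1.1  1.6] turn [ 0.08  0.02 -0.05]
[ 0.3328505  -0.95122885 11.22355739]
```

View pics/w7.png

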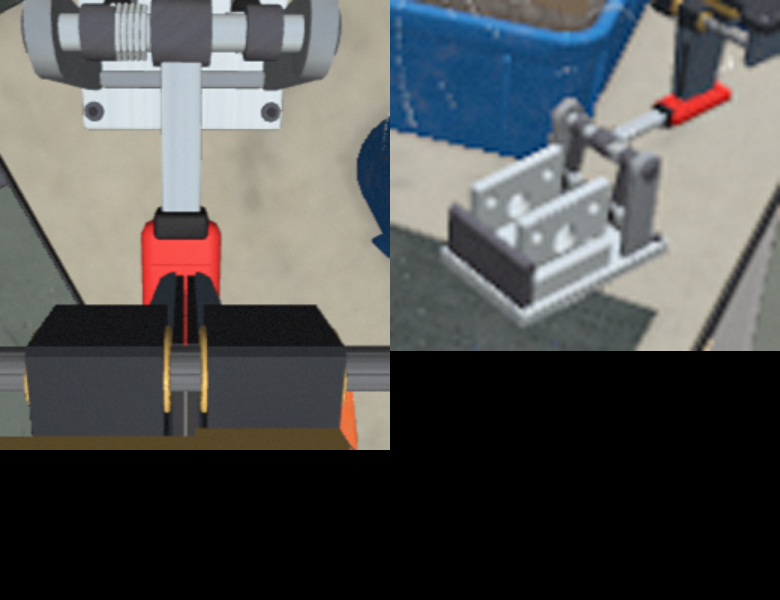

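The fingers are on the middle of the paddle, the lever is almost level and both blanks are upright at the stop. The last 1.6 mm remains.

Emit:
step_arm(jaw=[1,1,1,1,1,1,1,1], travel=[[0,-0.5,1],[0,0,0.8],[0,0,0],[0,0,0],[0,0,0],[0,0,0],[0,0,0],[0,0,0]], turn=[[0,0,0],[0,0,0],[0,0,0],[0,0,0],[0,0,0],[0,0,0],[0,0,0],[0,0,0]])

```text
time_s: 26.85
ee_pos: [416.5, -279.2, 104.1]
ee_rot: [0.001, 0.846, 0.534, 0.0]
ft_force: [1.0, -2.7, 12.7]
opening: 0.6
gripper_force: 6.5
```

```bash
python3 - <<'E'
from h import *
s=read_state(); print(s["ee_pos"],s["ft_force"],s["joint_velocities"].round(3))
u=np.array([np.cos(np.radians(64.6)),np.sin(np.radians(64.6))]); v=np.array([-u[1],u[0]]); o=np.array([487.5,-127])
q=grab_frame("scene")
f=cv2.resize(q["frame"][170:260,280:380],None,fx=6,fy=6,interpolation=cv2.INTER_CUBIC)
P=lambda a,b,z:tuple(int(k) for k in (np.array(proj(q,[*(o+a*u+b*v),z]))+.4-[280,170])*6)
# expected: home blank top outlines, level lever centre line / paddle top outline
for b in(-27.5,27.5):
    cv2.polylines(f,[np.array([P(x,b+y,84) for x,y in((-45,-5),(45,-5),(45,5),(-45,5))])],True,(0,255,0),1)
cv2.polylines(f,[np.array([P(x,y,104) for x,y in((-133,-15),(-203,-15),(-203,15),(-133,15))])],True,(255,0,255),1)
cv2.imwrite("pics/f8.png",f)
E
```

```text
[ 416.4950029  -279.17807564  104.13784916] [ 1.04253195 -2.69709078 12.66513793] [ 0.001  0.001 -0.    -0.002  0.001  0.   ]
```

View pics/f8.png

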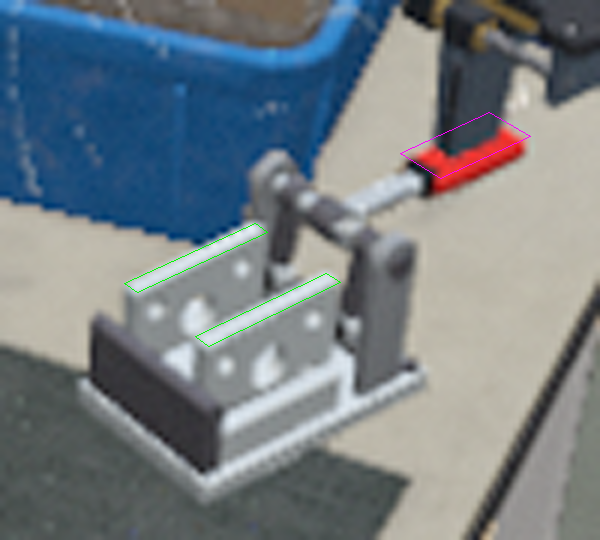

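```bash
python3 -c "
from cell import env
print(env.job_done())"
```

```text
the job is handed in; nothing more can be done
None
```

Job handed in at about 27 s: one blank stands in each fixture slot, home against the stop by the camera check. The fingers are holding the red paddle level at 104 mm with about 13 N, and I left the black plate and the tools alone.

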